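# Free the jammed tube block from the thermoshaker

### The arm

A 6-joint arm with a two-finger parallel gripper is mounted at the origin on the work surface. World frame = base frame: x ahead of the robot, y to its left, z up, the work surface at z = 0. Lengths are in mm, angles in rad, forces in N, time in s.
With the tool pointing down it reaches from about 325 to 750 mm from the base axis. Payload 7.6 kg.
Tool frame: the origin (TCP) lies at the centre of the arm's flange, where the gripper is bolted on; the fingertips stand 173 mm ahead of it and the grasp point (between the pads) lies 155 mm ahead of it (env.grasp_offset is the distance from the TCP to the grasp point, in mm); x points along the fingers, y is the direction in which the jaws open and shut, and the axes are right-handed (so a half turn about x gives the same grasp; the last joint's range is limited). The gripper opens to 85 mm and grips with 20 to 120 N. Pads are 22 mm wide; open, the fingers measure 114 mm over their backs; the gripper's body (76 mm by 85 mm) begins 54 mm behind the grasp point. The pads swing forward as they close: fully open they stand 13 mm farther back than shut.
Start: joints at [1.238, 0.052, 1.401, -0, 1.689, -0.07], TCP at [136.365, 506.985, 404.723] pointing down, gripper open.
Joint ranges: [-2.9, 2.9], [-0.91, 2.17], [0.12, 2.37], [-1.06, 4.2], [0.26, 2.73], [-2.93, 2.93]. Speed limits (rad/s): [2.57, 2.57, 3.01, 3.14, 3.14, 3.14].

### API

Orientations are given as a unit quaternion [w, x, y, z].
In Python, from station import env gives the robot as it stands.
- The arm moves only by the shell command python3 -m crank 'ROWS' [FORCE]. ROWS is JSON, a list of rows, each an object of numbers: "fingers": the closure, from 0 (fully open) to 1 (shut); "tx", "ty", "tz": the shift along the tool's x, y, z in mm; "twist": the turn about the tool's x in rad. A call has 1 to 12 rows; each row is the pose to reach, as a shift and turn from the pose commanded when the call began, along the tool's axes at that moment; what a row does not reach only later rows make up. A row lasts 1/10 s, in which the tool goes at most 50 mm and 8.59 degrees, less where a joint would pass 70% of its speed; a pose out of reach is approached as far as the arm can. A call with a gripper value outside its range is refused whole. The fingers move at their own pace and stop on an object; FORCE is the grip in N (left out, the last holds). Time passes only in rows, so rows that repeat a pose let the fingers close. It gives the time, the measured TCP pose, the force and the opening at its end, in the units of the state.
- env.observe(): the state, without advancing time (a new reading comes with each control period).
- env.camera(name): name is "scene" or "top" or "wrist"; returns a dict with "pixels" (400x640x3 uint8, red, green, blue), "range_z" (400x640 float32, mm along the optical axis (not along the pixel's ray), 0 where there is no reading), "fx", "fy", "cx", "cy" (pixels), "cam_to_world" (4x4, takes a point from camera to world coordinates). Camera axes: x right, y down, z forward; pixel columns grow to the right and rows downward; lengths in mm; the calibration is good to about 2 mm. A picture is of the moment at which its call begins.
- env.close_job(): hands the job in, once; it reports no verdict.
The state is a dict: "t": time; "qpos": joint angles; "joint_velocities": joint speeds; "effort": joint torques, N m; "tool_pos": TCP position; "ee_rot": TCP orientation; "ft_force": force on the tool from outside, world axes, zero at the start; "torque": the same for the moment, N m; "opening": finger opening in mm.
Only numpy, scipy, OpenCV 4.12 (cv2) and the standard library are available. Lean on these libraries where they do the work, as an engineer would, in place of code of your own. Each camera call takes 0.05 s, during which the arm holds its last target.

### The job

The silver aluminium tube block on the thermoshaker is jammed under its two red spring claws and will not lift straight out. Hold the orange plastic block in the gripper and knock the tube block with it sideways along the deck, away from the dark stop bar and clear of the claws, keeping the gripper itself off the tube block until it is loose. Then put the orange block back down on the bench, and lift the tube block out and set it down, not dropped, upright in the blue tray.

Things in the scene. Friction and masses are not known exactly. Their poses are not given: they have to be found in the camera images.
- insert_c (a point): Centre (30 mm above the underside) of the silver tube block: 60 mm tall, 0.33 kg, 12 dark wells on top. Upper part 44 mm along its x, 56 along y; its foot, the lowest 8 mm, is 64 x 60 (keep fingertips above it). z up; x, y start parallel to the deck's. It starts with its foot on the deck, centre 11 to 19 mm to the -y side of the deck's middle. A blue block of this shape is a spare, not used.
- knock_c (a point): Centre, half-way up (30 mm), of the orange plastic knocking block: 50 mm along its x, 40 mm along its y, 60 mm tall, 0.15 kg, standing on the bench (z up).
- deck (a point): Middle of the fixed white shaker's flat deck, on its surface, 85 mm above the bench. z up, y: the way out. Two red claws (x = 24 to 45 mm either side, y = -50 to -20, 14 high, bolts 22) clamp the foot: 8 to 16 N of friction, 4 mm of lift. Free once the tube block's centre is past y = +12. Stop bar at y = -69 to -63, 8 high; nothing higher behind it. Deck clear for y = -15 to +110, x = -85 to +85.
- tray: Blue plastic tray fixed on the bench, 170 mm along its x, 140 mm along its y, walls 4 mm thick and 18 mm high, floor 4 mm thick. Origin: centre of its underside, z up.

How it is judged (in metres and radians):
On the way, in this order (a step that is already met when the one before it is completed fails the run):
1. the orange block, held in the gripper above the deck, pushes against the jammed tube block (contact force between the fingers and knock above 1 N and contact force between knock and insert above 1 N and z of knock_c in the frame of deck above 0.02 m), for 0.02 s.
2. the tube block has slid clear of the claws (centre more than 12 mm to the +y side of the deck's centre), still standing on the deck (y of insert_c in the frame of deck above 0.012 m and z of insert_c in the frame of deck below 0.045 m and angle between insert_c's own z axis and vertical below 0.2 rad), for 0.1 s.
3. the tube block is lifted off the deck in the fingers (z of insert_c in the frame of deck above 0.05 m and contact force between the fingers and insert above 1 N), for 0.1 s.
At the end, for the whole second after the job is handed in: The silver tube block stands at rest upright (within about 8 degrees) on the floor of the blue tray, wholly inside its walls (centre within 55 mm along the tray's x and 45 mm along its y), and the orange block rests on the bench (its centre 10 to 45 mm above it), both let go (x of insert_c in the frame of tray between -0.055 and 0.055 m and y of insert_c in the frame of tray between -0.045 and 0.045 m and z of insert_c in the frame of tray below 0.038 m and angle between insert_c's own z axis and vertical below 0.15 rad and linear speed of each of insert, knock below 0.02 m/s and height (world z) of knock_c between 0.01 and 0.045 m); the robot touches nothing.
It fails at once if the gripper or arm touches the tube block while it is still under the claws (contact force between any of the fingers, the arm and insert above 0.5 N and y of insert_c in the frame of deck below 0.008 m and z of insert_c in the frame of deck below 0.045 m and horizontal distance between insert_c and deck below 0.06 m).
It fails at once if the tube block is dropped into the tray (let go more than 30 mm above its floor) (horizontal distance between insert_c and tray below 0.08 m and z of insert_c in the frame of tray above 0.064 m and contact force between the fingers and insert below 0.1 N).
It also fails if it takes over 72 s, if anything falls off the work surface, if the arm or the gripper's body presses on something with over 40 N, if the wrist force passes 120 N, or if a joint passes its speed limit or range.

## Working session

There is one attempt and no reset: what is moved stays moved. The work goes in short steps, Python scripts to look and compute and a shell command to move; the robot and the scene stay as the last step left them, time stands still between calls to the robot, and variables do not carry over. Pictures are saved under pics/ and viewed, and the job is handed in when it is done.

```bash
ls; mkdir -p pics; python3 - <<'E'
from station import env
import cv2, numpy as np
s=env.observe(); print(s)
for n in ["scene","top","wrist"]:
    c=env.camera(n); cv2.imwrite(f"pics/{n}0.png",c["pixels"][:,:,::-1]); np.savez(f"{n}0.npz",**c)
    print(n,c["fx"],c["cx"],c["cy"],np.round(c["cam_to_world"],3).tolist())
E
```

```text
pics
{'t': 0.0, 'qpos': array([ 1.23770981e+00,  5.28280515e-02,  1.40172776e+00,  1.50678773e-05,
        1.68859956e+00, -7.02931183e-02]), 'joint_velocities': array([ 4.05330558e-04, -8.32735122e-04, -7.31464082e-05, -8.97148001e-04,
        2.84637271e-03, -8.16997886e-04]), 'effort': array([-2.29764533e-03, -3.81678987e+01, -3.60175931e+01, -1.40150660e-04,
        6.45500753e-03, -1.04163394e-05]), 'tool_pos': array([136.34667872, 506.95378145, 403.87524623]), 'ee_rot': array([ 0.70089543,  0.09210349,  0.70112716, -0.09318397]), 'ft_force': array([ 0.51785033,  0.36836016, -0.65697887]), 'torque': array([ 0.01744649,  0.01076072, -0.00446607]), 'opening': 85.55830263261723}
scene 490.97169138085604 324.9349916636404 203.9491648251805 [[0.108, 0.685, -0.721, 1266.966], [0.994, -0.086, 0.067, -60.541], [-0.016, -0.724, -0.69, 848.113], [0.0, 0.0, 0.0, 1.0]]
top 389.48684424291537 317.0857538749124 205.84943268469945 [[0.021, -0.992, 0.124, 395.646], [-1.0, -0.019, 0.024, 4.051], [-0.022, -0.125, -0.992, 1017.888], [0.0, 0.0, 0.0, 1.0]]
wrist 344.08022872419684 316.84719553754246 200.5543157817984 [[0.261, 0.924, 0.28, 65.091], [0.965, -0.249, -0.078, 526.177], [-0.002, 0.291, -0.957, 373.405], [0.0, 0.0, 0.0, 1.0]]
```

View pics/top0.png

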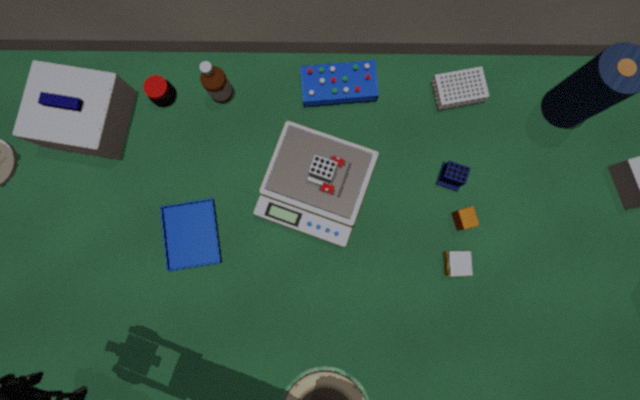

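View pics/scene0.png

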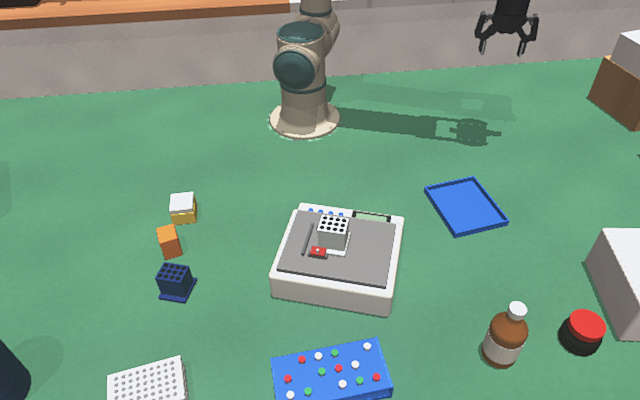

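View pics/wrist0.png

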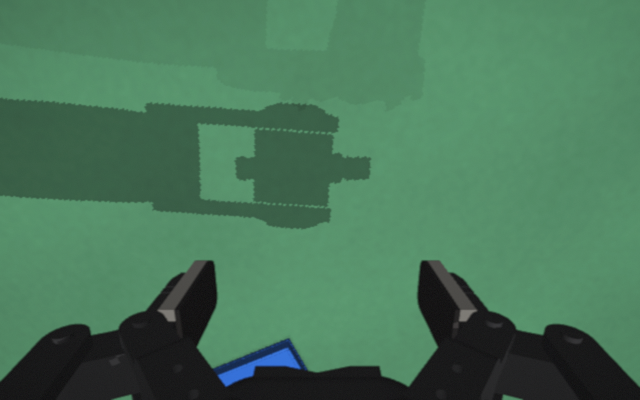

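Top view: silver block at (323,168), with claws at (338,162) and (328,188), stop bar near (343,180), orange block at (466,217), tray at (190,235). Now I measure.

```bash
cat > h.py <<'E'
import numpy as np, cv2
def load(n): return dict(np.load(n))
def pts(c,mask):
    v,u=np.nonzero(mask & (c["range_z"]>0)); z=c["range_z"][v,u]
    P=np.stack([(u-c["cx"])/c["fx"]*z,(v-c["cy"])/c["fy"]*z,z],1)
    M=c["cam_to_world"]; return P@M[:3,:3].T+M[:3,3],u,v
def ray(c,u,v,h):
    d=c["cam_to_world"][:3,:3]@np.array([(u-c["cx"])/c["fx"],(v-c["cy"])/c["fy"],1]); o=c["cam_to_world"][:3,3]
    return o+d*(h-o[2])/d[2]
def rect(P):
    r=cv2.minAreaRect(P[:,:2].astype(np.float32)); return np.round(r[0],1),np.round(r[1],1),round(r[2],1)
E
python3 - <<'E'
from h import *
for n in ["top0.npz","scene0.npz"]:
    c=load(n); hsv=cv2.cvtColor(c["pixels"],cv2.COLOR_RGB2HSV)
    H,S,V=[hsv[:,:,i].astype(int) for i in range(3)]
    allm=np.ones(H.shape,bool); 
    P,u,v=pts(c,allm); X=np.zeros(H.shape+(3,)); X[v,u]=P
    roi=lambda a,b,cc,d: (X[:,:,0]>a)&(X[:,:,0]<b)&(X[:,:,1]>cc)&(X[:,:,1]<d)
    def rep(name,m):
        m=cv2.morphologyEx(m.astype(np.uint8),cv2.MORPH_OPEN,np.ones((2,2)))>0
        nl,l,st,_=cv2.connectedComponentsWithStats(m.astype(np.uint8))
        for i in range(1,nl):
            if st[i,4]<25: continue
            Q=X[l==i]; print(n,name,st[i].tolist(),rect(Q),"z",np.round(np.percentile(Q[:,2],[5,50,95]),1))
    rep("orange",(H>5)&(H<22)&(S>150)&(X[:,:,2]<200)&(X[:,:,2]>5))
    rep("orangetop",(H>5)&(H<22)&(S>150)&(abs(X[:,:,2]-60)<6))
    rep("red",((H<5)|(H>174))&(S>150)&(X[:,:,2]>60)&(X[:,:,2]<130))
    rep("tray",(H>100)&(H<125)&(S>120)&(X[:,:,2]<40))
    rep("silvertop",(abs(X[:,:,2]-145)<8))
    rep("deck",(abs(X[:,:,2]-85)<6))
    cv2.imwrite("pics/z_"+n[:3]+".png",cv2.resize(c["pixels"][100:270,240:500] if n[0]=="t" else c["pixels"][180:330,140:420],None,fx=2.8,fy=2.8,interpolation=cv2.INTER_CUBIC)[:,:,::-1])
E
```

```text
top0.npz orange [202, 68, 25, 25, 389] (array([417.5, 163.1]), array([894.6,  58. ]), 17.6) z [ 78.2 102.1 118.6]
top0.npz orange [454, 208, 26, 22, 421] (array([ 265.7, -170. ]), array([ 71.7, 626.7]), 50.9) z [10.2 58.8 62.4]
top0.npz orangetop [460, 208, 20, 22, 308] (array([ 265.4, -170.3]), array([ 70.8, 626.7]), 50.9) z [ 4.  59.8 62.6]
top0.npz red [162, 82, 6, 7, 28] (array([825.4, 432. ]), array([11.9, 15. ]), 89.0) z [55.1 60.8 63.5]
top0.npz red [339, 160, 6, 7, 34] (array([616., -30.]), array([14.6, 12.4]), 0.9) z [ 85.6  98.6 101.2]
top0.npz red [322, 185, 13, 9, 72] (array([553.6,   1.1]), array([28.6, 17.1]), 73.3) z [ 86.3  98.  101.5]
top0.npz tray [305, 95, 74, 13, 421] (array([426. ,  29.4]), array([191.5, 832.3]), 81.0) z [-0.7 10.9 35.8]
top0.npz tray [438, 163, 23, 29, 216] (array([ 605.5, -321.1]), array([61.4, 60.6]), 71.8) z [-0.4  9.8 43.9]
top0.npz tray [161, 199, 61, 73, 3611] (array([240.8, 244.6]), array([660. , 188.8]), 29.5) z [ 0.4  3.9 16.4]
top0.npz silvertop [201, 62, 13, 14, 134] (array([458.3, 168.9]), array([976.6,  26.1]), 18.7) z [127.1 149.2 
[... 4839 characters left out ...]
20.3]), 89.6) z [73.9 81.  87.2]
scene0.npz deck [597, 74, 43, 32, 185] (array([  5.1, 485.6]), array([956.7, 167.9]), 79.4) z [77.5 83.9 90.3]
scene0.npz deck [284, 99, 42, 11, 146] (array([34.5, -0.5]), array([114.9,  67.4]), 76.3) z [74.5 82.1 88.2]
scene0.npz deck [277, 210, 120, 79, 5369] (array([357.9,  67.2]), array([243.7, 686.4]), 81.1) z [81.4 86.4 89. ]
scene0.npz deck [598, 237, 42, 83, 337] (array([382.9, 323.2]), array([994.1, 126.8]), 32.9) z [80.2 86.3 92.3]
scene0.npz deck [491, 330, 34, 18, 135] (array([838.8, 316.2]), array([37.7, 93.9]), 10.7) z [74.2 83.6 90.8]
scene0.npz deck [0, 353, 13, 30, 121] (array([ 401.5, -297.7]), array([ 35.2, 999.1]), 55.5) z [75.5 81.2 87.4]
```

```bash
ls pics
```

```text
scene0.png
top0.png
wrist0.png
z_sce.png
z_top.png
```

```bash
cat > m.py <<'E'
from h import *
def run(n,R=None):
    c=load(n); hsv=cv2.cvtColor(c["pixels"],cv2.COLOR_RGB2HSV)
    H,S,V=[hsv[:,:,i].astype(int) for i in range(3)]
    P,u,v=pts(c,np.ones(H.shape,bool)); h,s=H[v,u],S[v,u]; vv=V[v,u]
    def rep(name,m):
        Q=P[m]
        im=np.zeros(H.shape,np.uint8); im[v[m],u[m]]=1
        nl,l,st,_=cv2.connectedComponentsWithStats(im); k=1+np.argmax(st[1:,4]); q=Q[l[v[m],u[m]]==k]
        # trim stray
        print(n,name,st[k].tolist(),rect(q),"z",np.round(np.percentile(q[:,2],[5,50,95]),1),"med",np.round(np.median(q,0),1)); return q
    x,y,z=P.T
    near=lambda a,b,r:(np.hypot(x-a,y-b)<r)
    rep("orangetop",(h>5)&(h<24)&(s>120)&(abs(z-60)<5)&near(490,-375,60))
    rep("silvertop",(abs(z-146)<5)&near(595,0,70))
    rep("deckall",(abs(z-85)<5)&near(590,10,200))
    rep("deckgrey",(abs(z-85)<5)&near(590,10,150)&(s<60)&(vv<150))
    rep("red",((h<5)|(h>174))&(s>150)&near(553,1,30)&(z>80))
    rep("red",((h<5)|(h>174))&(s>150)&near(616,-25,30)&(z>80))
    rep("tray",(h>100)&(h<125)&(s>120)&(z<30)&near(450,330,160))
    rep("trayrim",(h>100)&(h<125)&(s>120)&(z<30)&(z>13)&near(450,330,160))
if __name__=="__main__":
    run("top0.npz");run("scene0.npz")
E
python3 m.py
```

```text
top0.npz orangetop [458, 206, 21, 23, 326] (array([ 495. , -343.8]), array([49.5, 39.2]), 16.4) z [56.7 59.9 62.8] med [ 495.  -343.    59.9]
top0.npz silvertop [309, 154, 29, 26, 465] (array([596.4,  14.1]), array([55.9, 44.5]), 71.3) z [142.4 144.9 147.5] med [595.1  14.1 144.9]
top0.npz deckall [265, 125, 108, 93, 5152] (array([600.5,  24.8]), array([220.1, 170.7]), 71.4) z [82.2 84.9 87.7] med [598.9  37.4  84.9]
top0.npz deckgrey [265, 126, 108, 92, 5129] (array([600.5,  24.8]), array([220.1, 170.7]), 71.4) z [82.2 84.9 87.7] med [599.   37.5  84.9]
top0.npz red [321, 183, 13, 11, 74] (array([555.4,   3.6]), array([28.8, 18.3]), 69.6) z [ 95.6  98.3 101.7] med [556.3   1.6  98.3]
top0.npz red [332, 157, 12, 10, 49] (array([619.9, -18.5]), array([28.3, 17.7]), 74.8) z [ 97.1  99.2 101.3] med [620.9 -23.9  99.2]
top0.npz tray [160, 198, 61, 73, 3598] (array([441.4, 360.8]), array([170.5, 149.9]), 10.0) z [ 0.7  4.  17.3] med [441.7 360.4   4. ]
top0.npz trayrim [160, 198, 61, 73, 406] (array([442.9, 356.6]), array([169.7, 141.1]), 10.3) z [13.8 17.1 20.4] med [440.2 354.8  17.1]
s
[... 528 characters left out ...]
71.6) z [80.4 83.3 86.9] med [677.    5.1  83.3]Traceback (most recent call last):
  File "m.py", line 23, in <module>
    run("top0.npz");run("scene0.npz")
                    ~~~^^^^^^^^^^^^^^
  File "m.py", line 18, in run
    rep("red",((h<5)|(h>174))&(s>150)&near(553,1,30)&(z>80))
    ~~~^^^^^^^^^^^^^^^^^^^^^^^^^^^^^^^^^^^^^^^^^^^^^^^^^^^^^
  File "m.py", line 9, in rep
    nl,l,st,_=cv2.connectedComponentsWithStats(im); k=1+np.argmax(st[1:,4]); q=Q[l[v[m],u[m]]==k]
                                                        ~~~~~~~~~^^^^^^^^^^
    return _wrapfunc(a, 'argmax', axis=axis, out=out, **kwds)
    return bound(*args, **kwds)
ValueError: attempt to get argmax of an empty sequence
```

View pics/z_top.png

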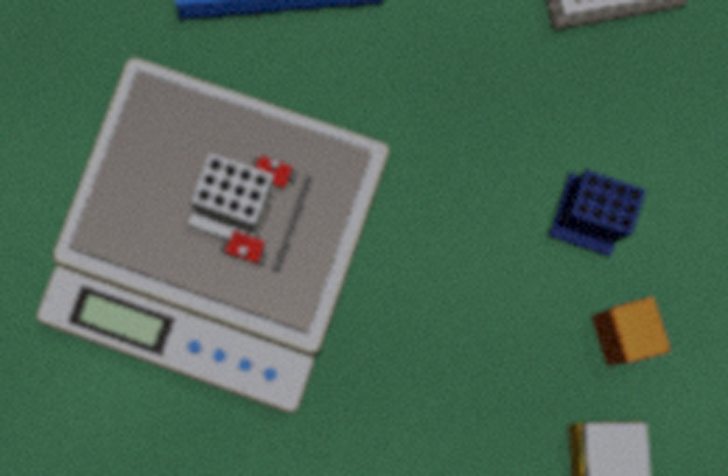

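View pics/z_sce.png

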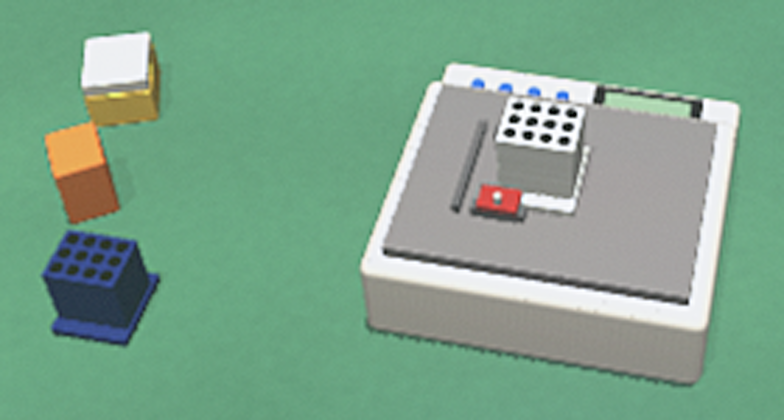

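```bash
cat > t.py <<'E'
import numpy as np, sys
from scipy.spatial.transform import Rotation as Ro
from station import env
def plan(*wps):
    """wps: (gx,gy,gz,jawdeg or None) grasp-point world"""
    s=env.observe(); w,x,y,z=s["ee_rot"]; R=Ro.from_quat([x,y,z,w]).as_matrix()
    p=s["tool_pos"]; g=p+R[:,0]*env.grasp_offset
    yaw=np.degrees(np.arctan2(R[1,1],R[0,1]))
    print("t",round(s["t"],2),"grasp",np.round(g,1),"jaw yaw",round(yaw,2),"down",np.round(R[:,0],3),"q",np.round(s["qpos"],2),"F",np.round(s["ft_force"],1),"open",round(s["opening"],1))
    for a in wps:
        d=R.T@(np.array(a[:3])-g)
        tw="-"
        if a[3] is not None:
            dy=(a[3]-yaw+90)%180-90; tw=(round(-np.radians(dy),3),round(-np.radians(dy)+np.pi*(1 if dy>0 else -1),3))
        print(a,"->",np.round(d,1),"twist",tw)
if __name__=="__main__": plan(*eval(sys.argv[1]))
E
python3 t.py "[(350,400,260,106.4),(480,200,260,106.4),(495,-150,260,106.4),(495,-342.5,260,106.4),(495,-342.5,120,106.4),(495,-342.5,36,106.4)]"
```

```text
t 0.15 grasp [136.3 506.8 249.4] jaw yaw 74.94 down [-0.    -0.001 -1.   ] q [ 1.24  0.05  1.4  -0.    1.69 -0.07] F [-0.2  0.1 -0.1] open 85.2
(350, 400, 260, 106.4) -> [-10.6 -47.6 234.1] twist (np.float64(-0.549), np.float64(2.593))
(480, 200, 260, 106.4) -> [ -10.4 -207.   411.6] twist (np.float64(-0.549), np.float64(2.593))
(495, -150, 260, 106.4) -> [ -10. -541.  517.] twist (np.float64(-0.549), np.float64(2.593))
(495, -342.5, 260, 106.4) -> [  -9.8 -726.9  567. ] twist (np.float64(-0.549), np.float64(2.593))
(495, -342.5, 120, 106.4) -> [ 130.2 -726.8  567. ] twist (np.float64(-0.549), np.float64(2.593))
(495, -342.5, 36, 106.4) -> [ 214.2 -726.7  567. ] twist (np.float64(-0.549), np.float64(2.593))
```

```bash
python3 -m crank '[{"tx":-3,"ty":-10,"tz":47,"twist":0.14},{"tx":-5,"ty":-20,"tz":94,"twist":0.28},{"tx":-7,"ty":-30,"tz":141,"twist":0.42},{"tx":-9,"ty":-39,"tz":188,"twist":0.56},{"tx":-10,"ty":-48,"tz":234,"twist":0.7},{"tx":-10,"ty":-80,"tz":270,"twist":0.84},{"tx":-10,"ty":-112,"tz":305,"twist":0.98},{"tx":-10,"ty":-144,"tz":341,"twist":1.12},{"tx":-10,"ty":-176,"tz":376,"twist":1.26},{"tx":-10,"ty":-207,"tz":411,"twist":1.4},{"tx":-10,"ty":-207,"tz":411,"twist":1.5},{"tx":-10,"ty":-207,"tz":411,"twist":1.5}]' 100; python3 t.py "[(495,-150,260,106.4),(495,-342.5,260,106.4),(495,-342.5,120,106.4)]"
```

```text
t 0.15 grasp [136.3 506.8 249.4] jaw yaw 74.94 down [-0.    -0.001 -1.   ] q [ 1.24  0.05  1.4  -0.    1.69 -0.07] F [-0.2  0.1 -0.1] open 85.2
(495, -150, 260, 106.4) -> [ -10. -541.  517.] twist (np.float64(-0.549), np.float64(2.593))
(495, -342.5, 260, 106.4) -> [  -9.8 -726.9  567. ] twist (np.float64(-0.549), np.float64(2.593))
(495, -342.5, 120, 106.4) -> [ 130.2 -726.8  567. ] twist (np.float64(-0.549), np.float64(2.593))invalid input at $[0]: expected keys fingers, tx, ty, tz, twist
```

All five keys are needed in each row.

```bash
python3 -m crank '[{"fingers":0,"tx":-3,"ty":-10,"tz":47,"twist":0.14},{"fingers":0,"tx":-5,"ty":-20,"tz":94,"twist":0.28},{"fingers":0,"tx":-7,"ty":-30,"tz":141,"twist":0.42},{"fingers":0,"tx":-9,"ty":-39,"tz":188,"twist":0.56},{"fingers":0,"tx":-10,"ty":-48,"tz":234,"twist":0.7},{"fingers":0,"tx":-10,"ty":-80,"tz":270,"twist":0.84},{"fingers":0,"tx":-10,"ty":-112,"tz":305,"twist":0.98},{"fingers":0,"tx":-10,"ty":-144,"tz":341,"twist":1.12},{"fingers":0,"tx":-10,"ty":-176,"tz":376,"twist":1.26},{"fingers":0,"tx":-10,"ty":-207,"tz":411,"twist":1.4},{"fingers":0,"tx":-10,"ty":-207,"tz":411,"twist":1.5},{"fingers":0,"tx":-10,"ty":-207,"tz":411,"twist":1.5}]' 100; python3 t.py "[(495,-150,260,106.4),(495,-342.5,260,106.4),(495,-342.5,120,106.4)]"
```

```text
t: 1.35
tool_pos: [480.0, 199.2, 414.3]
ee_rot: [-0.449, -0.546, -0.449, 0.547]
ft_force: [-0.2, 0.2, -0.0]
opening: 85.3
t 1.35 grasp [479.9 199.2 259.6] jaw yaw -11.19 down [-0.001 -0.    -1.   ] q [0.32 0.04 1.4  0.   1.71 0.52] F [-0.2  0.2 -0. ] open 85.3
(495, -150, 260, 106.4) -> [ -0.4  82.6 339.6] twist (np.float64(1.089), np.float64(-2.052))
(495, -342.5, 260, 106.4) -> [-4.000e-01  1.199e+02  5.285e+02] twist (np.float64(1.089), np.float64(-2.052))
(495, -342.5, 120, 106.4) -> [139.6 120.1 528.4] twist (np.float64(1.089), np.float64(-2.052))
```

```bash
python3 -m crank '[{"fingers":0,"tx":0,"ty":10,"tz":46,"twist":0.12},{"fingers":0,"tx":0,"ty":21,"tz":92,"twist":0.24},{"fingers":0,"tx":0,"ty":32,"tz":138,"twist":0.36},{"fingers":0,"tx":0,"ty":42,"tz":184,"twist":0.48},{"fingers":0,"tx":0,"ty":53,"tz":230,"twist":0.6},{"fingers":0,"tx":0,"ty":63,"tz":276,"twist":0.72},{"fingers":0,"tx":0,"ty":74,"tz":322,"twist":0.84},{"fingers":0,"tx":0,"ty":84,"tz":368,"twist":0.96},{"fingers":0,"tx":0,"ty":95,"tz":414,"twist":1.089},{"fingers":0,"tx":0,"ty":105,"tz":460,"twist":1.089},{"fingers":0,"tx":0,"ty":115,"tz":506,"twist":1.089},{"fingers":0,"tx":0,"ty":120,"tz":528,"twist":1.089}]' 100; python3 t.py "[(495,-342.5,120,106.4),(495,-342.5,36,106.4)]"; python3 - <<'E'
from station import env
import cv2,numpy as np
c=env.camera("wrist"); cv2.imwrite("pics/w1.png",c["pixels"][:,:,::-1]); np.savez("w1.npz",**c)
E
```

```text
t: 2.55
tool_pos: [496.4, -343.2, 413.8]
ee_rot: [-0.103, -0.699, -0.103, 0.7]
ft_force: [0.0, 0.6, 0.0]
opening: 85.3
t 2.55 grasp [ 496.3 -343.1  259.1] jaw yaw -73.28 down [-0.001  0.    -1.   ] q [-0.67  0.27  1.14 -0.    1.73  0.61] F [0.  0.6 0. ] open 85.3
(495, -342.5, 120, 106.4) -> [139.1  -0.9   0.9] twist (np.float64(0.006), np.float64(-3.136))
(495, -342.5, 36, 106.4) -> [223.1  -0.9   0.8] twist (np.float64(0.006), np.float64(-3.136))
```

View pics/w1.png

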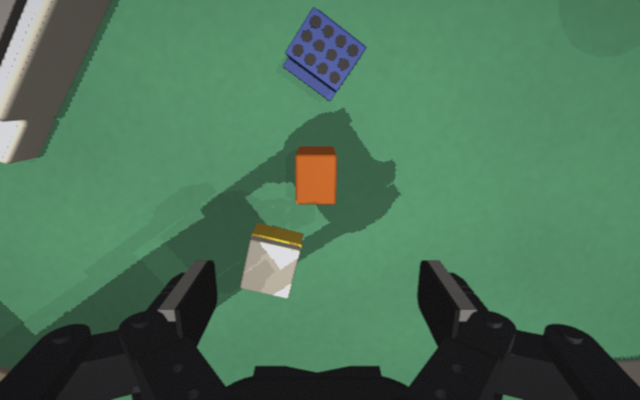

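```bash
python3 - <<'E'
from m import *
c=load("w1.npz"); hsv=cv2.cvtColor(c["pixels"],cv2.COLOR_RGB2HSV)
P,u,v=pts(c,(hsv[:,:,0]>5)&(hsv[:,:,0]<24)&(hsv[:,:,1]>120))
k=(abs(P[:,2]-60)<5)&(np.hypot(P[:,0]-495,P[:,1]+343)<45); print(k.sum(),rect(P[k]),np.median(P[k],0), np.percentile(u[k],[0,50,100]),np.percentile(v[k],[0,50,100]))
E
```

```text
2032 (array([ 493.2, -342.7]), array([49.4, 39.4]), 15.9) [ 494.32531783 -342.30147204   60.11048569] [295. 315. 336.] [153. 178. 203.]
```

```bash
python3 -m crank '[{"fingers":0,"tx":45,"ty":-1.2,"tz":2,"twist":0.006},{"fingers":0,"tx":90,"ty":-1.2,"tz":2,"twist":0.006},{"fingers":0,"tx":135,"ty":-1.2,"tz":2,"twist":0.006},{"fingers":0,"tx":170,"ty":-1.2,"tz":2,"twist":0.006},{"fingers":0,"tx":200,"ty":-1.2,"tz":2,"twist":0.006},{"fingers":0,"tx":223,"ty":-1.2,"tz":2,"twist":0.006},{"fingers":0,"tx":223,"ty":-1.2,"tz":2,"twist":0.006},{"fingers":1,"tx":223,"ty":-1.2,"tz":2,"twist":0.006},{"fingers":1,"tx":223,"ty":-1.2,"tz":2,"twist":0.006},{"fingers":1,"tx":223,"ty":-1.2,"tz":2,"twist":0.006},{"fingers":1,"tx":223,"ty":-1.2,"tz":2,"twist":0.006},{"fingers":1,"tx":223,"ty":-1.2,"tz":2,"twist":0.006}]' 100
python3 -m crank '[{"fingers":1,"tx":0,"ty":0,"tz":0,"twist":0},{"fingers":1,"tx":0,"ty":0,"tz":0,"twist":0},{"fingers":1,"tx":0,"ty":0,"tz":0,"twist":0},{"fingers":1,"tx":0,"ty":0,"tz":0,"twist":0},{"fingers":1,"tx":-20,"ty":0,"tz":0,"twist":0},{"fingers":1,"tx":-60,"ty":0,"tz":0,"twist":0},{"fingers":1,"tx":-100,"ty":0,"tz":0,"twist":0},{"fingers":1,"tx":-145,"ty":0,"tz":0,"twist":0},{"fingers":1,"tx":-190,"ty":0,"tz":0,"twist":0},{"fingers":1,"tx":-190,"ty":0,"tz":0,"twist":0}]' 100
python3 - <<'E'
from h import *
from station import env
for n in ["scene","wrist","top"]:
    c=env.camera(n); cv2.imwrite(f"pics/{n}2.png",c["pixels"][:,:,::-1]); np.savez(f"{n}2.npz",**c)
    hsv=cv2.cvtColor(c["pixels"],cv2.COLOR_RGB2HSV)
    P,u,v=pts(c,(hsv[:,:,0]>5)&(hsv[:,:,0]<24)&(hsv[:,:,1]>120))
    k=(np.hypot(P[:,0]-495,P[:,1]+343)<60)&(P[:,2]>130)
    if k.sum()>5: print(n,k.sum(),rect(P[k]),np.round(np.percentile(P[k],[2,50,98],axis=0),1))
E
python3 t.py "[]"
```

```text
t: 3.8
tool_pos: [494.8, -340.6, 193.8]
ee_rot: [0.101, 0.701, 0.099, -0.699]
ft_force: [-0.2, -0.4, 6.8]
opening: 38.8
t: 4.8
tool_pos: [494.3, -340.4, 390.3]
ee_rot: [0.103, 0.703, 0.097, -0.697]
ft_force: [0.4, 0.2, -1.1]
opening: 39.0
scene 798 (array([ 492.9, -341. ]), array([52.7, 40.2]), 16.2) [[ 474.5 -358.9  201.4]
 [ 511.8 -337.7  245.8]
 [ 520.4 -318.   259.4]]
wrist 16925 (array([ 494.5, -339.8]), array([46.4, 48.6]), 16.5) [[ 475.  -360.   203.1]
 [ 505.7 -339.   252.1]
 [ 520.9 -318.7  253.5]]
top 79 (array([ 490. , -332.8]), array([82.5, 52.5]), 63.6) [[ 480.6 -338.8  197.6]
 [ 506.8 -318.6  249. ]
 [ 516.2 -302.3  301.6]]
t 4.95 grasp [ 493.9 -340.   225.8] jaw yaw -73.74 down [-0.001  0.001 -1.   ] q [-0.66  0.27  1.2   0.    1.67  0.62] F [-0.4 -1.  -2.7] open 39.3
```

View pics/scene2.png

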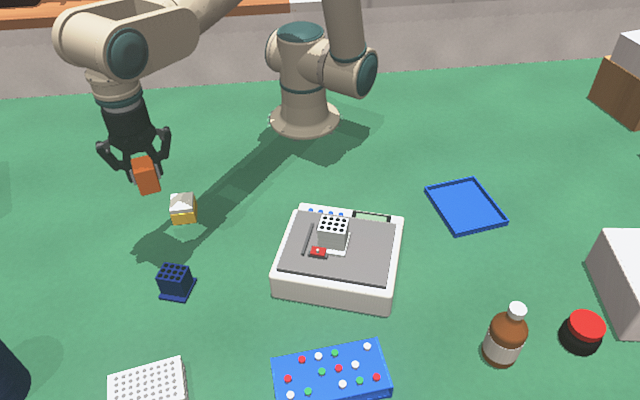

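View pics/wrist2.png

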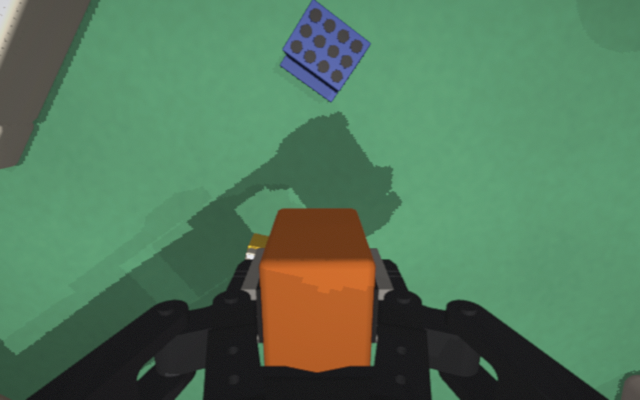

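```bash
python3 t.py "[(570,-59.8,226,-18.7)]"
```

```text
t 4.95 grasp [ 493.9 -340.   225.8] jaw yaw -73.74 down [-0.001  0.001 -1.   ] q [-0.66  0.27  1.2   0.    1.67  0.62] F [-0.4 -1.  -2.7] open 39.3
(570, -59.8, 226, -18.7) -> [ 1.000e-01 -2.477e+02 -1.515e+02] twist (np.float64(-0.961), np.float64(2.181))
```

```bash
python3 -m crank '[{"fingers":1,"tx":0,"ty":-25,"tz":-15,"twist":-0.1},{"fingers":1,"tx":0,"ty":-55,"tz":-33,"twist":-0.21},{"fingers":1,"tx":0,"ty":-85,"tz":-52,"twist":-0.33},{"fingers":1,"tx":0,"ty":-115,"tz":-70,"twist":-0.45},{"fingers":1,"tx":0,"ty":-145,"tz":-89,"twist":-0.57},{"fingers":1,"tx":0,"ty":-175,"tz":-107,"twist":-0.69},{"fingers":1,"tx":0,"ty":-205,"tz":-125,"twist":-0.8},{"fingers":1,"tx":0,"ty":-230,"tz":-141,"twist":-0.9},{"fingers":1,"tx":0,"ty":-248,"tz":-151.5,"twist":-0.961},{"fingers":1,"tx":0,"ty":-248,"tz":-151.5,"twist":-0.961},{"fingers":1,"tx":0,"ty":-248,"tz":-151.5,"twist":-0.961}]' 100
python3 - <<'E'
from h import *
from station import env
for n in ["scene","wrist","top"]:
    c=env.camera(n); cv2.imwrite(f"pics/{n}3.png",c["pixels"][:,:,::-1]); np.savez(f"{n}3.npz",**c)
    P,u,v=pts(c,np.ones((400,640),bool)); hsv=cv2.cvtColor(c["pixels"],cv2.COLOR_RGB2HSV)[v,u]
    k=(abs(P[:,2]-146)<4)&(np.hypot(P[:,0]-595,P[:,1]-15)<42)
    if k.sum()>5: print(n,k.sum(),"tube",rect(P[k]))
    for ctr in [(555,3.6),(620,-18)]:
        k=((hsv[:,0]<5)|(hsv[:,0]>174))&(hsv[:,1]>150)&(np.hypot(P[:,0]-ctr[0],P[:,1]-ctr[1])<30)&(abs(P[:,2]-99)<5)
        if k.sum()>5: print(n,k.sum(),"red",rect(P[k]))
    k=(hsv[:,0]>5)&(hsv[:,0]<24)&(hsv[:,1]>120)&(np.hypot(P[:,0]-570,P[:,1]+60)<60)&(P[:,2]>150)
    if k.sum()>5: print(n,k.sum(),"orange",rect(P[k]),np.round(np.percentile(P[k,2],[2,50,98]),1))
E
python3 t.py "[(570,-59.8,144.5,-18.7)]"
```

```text
t: 6.05
tool_pos: [570.2, -59.8, 379.7]
ee_rot: [-0.411, -0.574, -0.413, 0.576]
ft_force: [-0.2, 0.6, -1.6]
opening: 39.1
scene 489 tube (array([591.7,  16.5]), array([56.1, 47.6]), 70.9)
scene 82 red (array([618.9, -15.8]), array([26.4, 18.9]), 71.8)
scene 477 orange (array([587.8, -61.1]), array([59.3, 57.4]), 3.9) [190.1 217.8 249. ]
wrist 8152 tube (array([593.3,  16.7]), array([56. , 44.2]), 71.2)
wrist 898 red (array([552.9,   5. ]), array([29.5, 19.5]), 73.4)
wrist 996 red (array([619. , -17.3]), array([29.3, 19.6]), 71.2)
wrist 16897 orange (array([570.9, -61.1]), array([46.1, 42.9]), 70.5) [197.1 246.2 247.7]
top 232 tube (array([599.9,  25.9]), array([31.4, 43.6]), 71.0)
top 31 red (array([617.9, -27.5]), array([10.9, 17.8]), 67.0)
top 101 orange (array([548.7, -56.2]), array([53.6, 27.6]), 72.8) [198.6 244.8 352.5]
t 6.2 grasp [569.8 -60.8 226.2] jaw yaw -18.8 down [-0.001  0.    -1.   ] q [-0.17  0.2   1.29 -0.    1.66  0.16] F [ 0.6 -0.1 -1.5] open 38.8
(570, -59.8, 144.5, -18.7) -> [81.7 -0.1 -1. ] twist (np.float64(-0.002), np.float64(3.14))
```

View pics/wrist3.png

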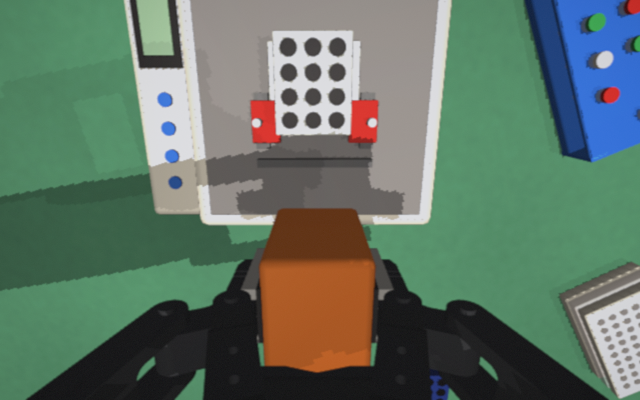

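```bash
python3 -m crank '[{"fingers":1,"tx":20,"ty":-2,"tz":0,"twist":0},{"fingers":1,"tx":45,"ty":-2,"tz":0,"twist":0},{"fingers":1,"tx":65,"ty":-2,"tz":0,"twist":0},{"fingers":1,"tx":76,"ty":-2,"tz":0,"twist":0},{"fingers":1,"tx":76,"ty":-2,"tz":0,"twist":0},{"fingers":1,"tx":76,"ty":-2,"tz":0,"twist":0}]' 110
python3 - <<'E'
from h import *
from station import env
c=env.camera("scene"); cv2.imwrite("pics/s4.png",cv2.resize(c["pixels"][150:320,230:450],None,fx=3.4,fy=3.4)[:,:,::-1])
E
python3 t.py "[]"
```

```text
t: 6.8
tool_pos: [568.5, -59.6, 306.6]
ee_rot: [0.412, 0.575, 0.412, -0.574]
ft_force: [-0.6, 0.6, -1.7]
opening: 38.9
t 6.85 grasp [568.9 -59.5 152.4] jaw yaw -18.71 down [ 0.002 -0.    -1.   ] q [-0.17  0.23  1.4   0.    1.51  0.16] F [-0.5 -0.8 -1.4] open 38.8
```

View pics/s4.png

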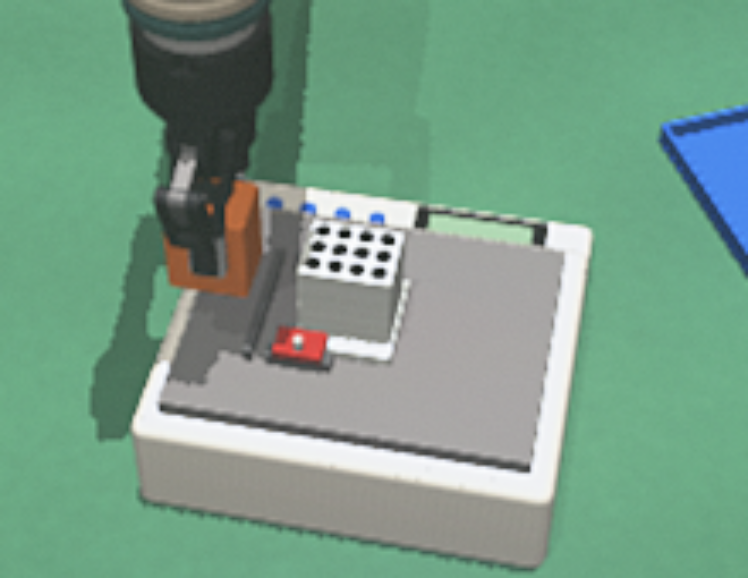

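The orange block hangs behind the stop bar (crop ~(210,240)), its front facing the tube block (~(350,280)). Next is the push.

```bash
python3 -m crank '[{"fingers":1,"tx":1,"ty":0,"tz":-8,"twist":0},{"fingers":1,"tx":1,"ty":0,"tz":-16,"twist":0},{"fingers":1,"tx":1,"ty":0,"tz":-22,"twist":0},{"fingers":1,"tx":1,"ty":0,"tz":-28,"twist":0},{"fingers":1,"tx":1,"ty":0,"tz":-34,"twist":0},{"fingers":1,"tx":1,"ty":0,"tz":-40,"twist":0},{"fingers":1,"tx":1,"ty":0,"tz":-46,"twist":0},{"fingers":1,"tx":1,"ty":0,"tz":-52,"twist":0},{"fingers":1,"tx":1,"ty":0,"tz":-58,"twist":0},{"fingers":1,"tx":1,"ty":0,"tz":-63,"twist":0},{"fingers":1,"tx":1,"ty":0,"tz":-63,"twist":0}]' 110
python3 - <<'E'
from h import *
from station import env
for n in ["scene","wrist"]:
    c=env.camera(n); np.savez(n+"5.npz",**c)
    cv2.imwrite(f"pics/{n}5.png",(cv2.resize(c["pixels"][150:320,230:450],None,fx=3.4,fy=3.4) if n=="scene" else c["pixels"])[:,:,::-1])
    P,u,v=pts(c,np.ones((400,640),bool))
    k=(abs(P[:,2]-146)<4)&(np.hypot(P[:,0]-607,P[:,1]-50)<45)
    if k.sum()>5: print(n,k.sum(),"tube",rect(P[k]))
E
python3 t.py "[]"
```

```text
t: 7.95
tool_pos: [588.7, 1.4, 304.7]
ee_rot: [0.412, 0.575, 0.413, -0.574]
ft_force: [0.1, -0.3, -1.5]
opening: 39.2
scene 513 tube (array([600.6,  43.5]), array([67.1, 47.1]), 71.8)
wrist 17397 tube (array([603.8,  47.2]), array([59.1, 44.3]), 71.4)
t 8.05 grasp [588.5   1.1 149.8] jaw yaw -18.64 down [-0.     0.001 -1.   ] q [-0.06  0.28  1.35  0.    1.51  0.26] F [-0.1  0.3 -1.7] open 39.0
```

View pics/scene5.png

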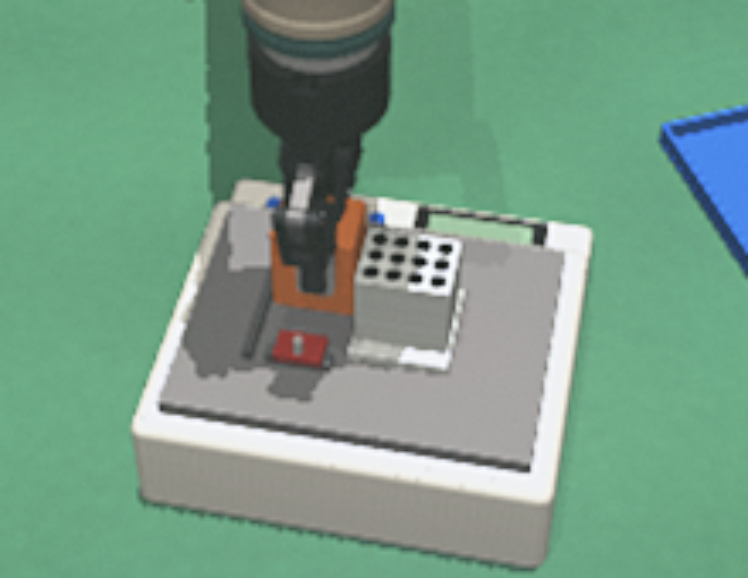

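View pics/wrist5.png

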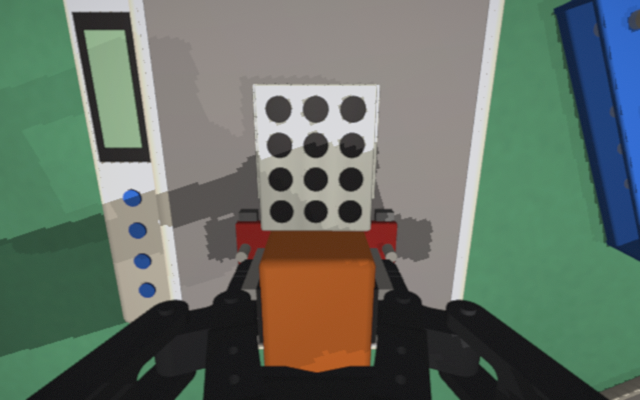

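```bash
python3 -m crank '[{"fingers":1,"tx":0,"ty":0,"tz":10,"twist":0},{"fingers":1,"tx":0,"ty":0,"tz":30,"twist":0},{"fingers":1,"tx":-20,"ty":0,"tz":50,"twist":0},{"fingers":1,"tx":-55,"ty":0,"tz":75,"twist":0},{"fingers":1,"tx":-75,"ty":0,"tz":110,"twist":0},{"fingers":1,"tx":-75,"ty":0,"tz":110,"twist":0}]' 110
python3 t.py "[(500,-230,225,-18.7),(500,-230,60,-18.7),(500,-230,40,-18.7)]"
```

```text
t: 8.65
tool_pos: [552.3, -107.2, 383.9]
ee_rot: [0.413, 0.577, 0.409, -0.574]
ft_force: [0.3, -0.1, -1.9]
opening: 39.3
t 8.65 grasp [ 553.3 -107.7  229.2] jaw yaw -18.92 down [ 0.006 -0.003 -1.   ] q [-0.26  0.16  1.32 -0.    1.65  0.07] F [ 0.3 -0.1 -1.9] open 39.3
(500, -230, 225, -18.7) -> [  4.2 -10.8 133. ] twist (np.float64(-0.004), np.float64(3.138))
(500, -230, 60, -18.7) -> [169.2 -12.  132.9] twist (np.float64(-0.004), np.float64(3.138))
(500, -230, 40, -18.7) -> [189.2 -12.1 132.8] twist (np.float64(-0.004), np.float64(3.138))
```

```bash
python3 -m crank '[{"fingers":1,"tx":0,"ty":-3,"tz":40,"twist":0},{"fingers":1,"tx":0,"ty":-6,"tz":80,"twist":0},{"fingers":1,"tx":20,"ty":-10,"tz":115,"twist":0},{"fingers":1,"tx":65,"ty":-11,"tz":132,"twist":0},{"fingers":1,"tx":110,"ty":-11,"tz":132,"twist":0},{"fingers":1,"tx":140,"ty":-11,"tz":132,"twist":0},{"fingers":1,"tx":160,"ty":-11,"tz":132,"twist":0},{"fingers":1,"tx":160,"ty":-11,"tz":132,"twist":0},{"fingers":1,"tx":160,"ty":-11,"tz":132,"twist":0},{"fingers":1,"tx":160,"ty":-11,"tz":132,"twist":0}]' 110
python3 t.py "[(500,-230,40,-18.7)]"
python3 - <<'E'
from h import *
from station import env
for n in ["scene","wrist"]:
    c=env.camera(n)
    P,u,v=pts(c,np.ones((400,640),bool)); hsv=cv2.cvtColor(c["pixels"],cv2.COLOR_RGB2HSV)[v,u]
    k=(hsv[:,0]>5)&(hsv[:,0]<24)&(hsv[:,1]>120)&(np.hypot(P[:,0]-500,P[:,1]+230)<50)
    print(n,k.sum(),np.round(np.percentile(P[k,2],[1,50,98]),1))
E
```

```text
t: 9.65
tool_pos: [501.1, -225.4, 221.5]
ee_rot: [0.413, 0.575, 0.411, -0.574]
ft_force: [0.6, 0.3, -1.5]
opening: 38.8
t 9.65 grasp [ 501.5 -225.6   66.8] jaw yaw -18.67 down [ 0.003 -0.001 -1.   ] q [-0.49  0.26  1.55  0.    1.33 -0.16] F [ 0.6  0.3 -1.5] open 38.8
(500, -230, 40, -18.7) -> [26.8 -0.1  4.6] twist (np.float64(0.0), np.float64(-3.141))
scene 419 [31.  64.4 90.8]
wrist 17023 [34.  87.6 89.1]
```

```bash
python3 -m crank '[{"fingers":1,"tx":10,"ty":0,"tz":0,"twist":0},{"fingers":1,"tx":18,"ty":0,"tz":0,"twist":0},{"fingers":1,"tx":23,"ty":0,"tz":0,"twist":0},{"fingers":1,"tx":25.5,"ty":0,"tz":0,"twist":0},{"fingers":1,"tx":25.5,"ty":0,"tz":0,"twist":0},{"fingers":1,"tx":25.5,"ty":0,"tz":0,"twist":0},{"fingers":1,"tx":25.5,"ty":0,"tz":0,"twist":0}]' 110
python3 t.py "[]"
```

```text
t: 10.45
tool_pos: [500.6, -225.2, 194.1]
ee_rot: [0.412, 0.575, 0.412, -0.575]
ft_force: [0.6, -0.1, -2.2]
opening: 38.5
t 10.45 grasp [ 500.6 -225.2   39.4] jaw yaw -18.68 down [ 0.  0. -1.] q [-0.49  0.29  1.57  0.    1.28 -0.16] F [ 0.6 -0.1 -2.2] open 38.5
```

```bash
python3 -m crank '[{"fingers":1,"tx":1,"ty":0,"tz":0,"twist":0},{"fingers":1,"tx":1,"ty":0,"tz":0,"twist":0},{"fingers":0,"tx":1,"ty":0,"tz":0,"twist":0},{"fingers":0,"tx":1,"ty":0,"tz":0,"twist":0},{"fingers":0,"tx":1,"ty":0,"tz":0,"twist":0},{"fingers":0,"tx":1,"ty":0,"tz":0,"twist":0},{"fingers":0,"tx":1,"ty":0,"tz":0,"twist":0},{"fingers":0,"tx":1,"ty":0,"tz":0,"twist":0},{"fingers":0,"tx":-20,"ty":0,"tz":0,"twist":0},{"fingers":0,"tx":-65,"ty":0,"tz":0,"twist":0},{"fingers":0,"tx":-110,"ty":0,"tz":0,"twist":0},{"fingers":0,"tx":-155,"ty":0,"tz":0,"twist":0}]' 
python3 -m crank '[{"fingers":0,"tx":-45,"ty":0,"tz":0,"twist":0},{"fingers":0,"tx":-45,"ty":0,"tz":0,"twist":0},{"fingers":0,"tx":-45,"ty":0,"tz":0,"twist":0}]'
python3 - <<'E'
from h import *
from station import env
for n in ["scene","top"]:
    c=env.camera(n); cv2.imwrite(f"pics/{n}6.png",c["pixels"][:,:,::-1])
    P,u,v=pts(c,np.ones((400,640),bool)); hsv=cv2.cvtColor(c["pixels"],cv2.COLOR_RGB2HSV)[v,u]
    k=(hsv[:,0]>5)&(hsv[:,0]<24)&(hsv[:,1]>120)&(np.hypot(P[:,0]-500,P[:,1]+230)<50)&(P[:,2]>52)
    print(n,k.sum(),rect(P[k]) if k.sum() else 0,np.round(np.percentile(P[k,2],[1,50,98]),1) if k.sum() else 0)
    k=(abs(P[:,2]-146)<4.5)&(np.hypot(P[:,0]-604,P[:,1]-47)<45); print(n,"tube",k.sum(),rect(P[k]),np.median(P[k,2]))
E
python3 t.py "[(604,46.5,250,-18.6),(604,46.5,123,-18.6)]"
```

```text
t: 11.65
tool_pos: [500.4, -225.1, 350.8]
ee_rot: [-0.412, -0.575, -0.412, 0.575]
ft_force: [1.0, -0.8, -0.0]
opening: 85.5
t: 11.95
tool_pos: [500.6, -225.2, 395.3]
ee_rot: [0.413, 0.575, 0.411, -0.574]
ft_force: [-1.2, 0.0, -0.7]
opening: 85.4
scene 347 (array([ 499.9, -226.8]), array([49.2, 41.3]), 69.3) [52.4 60.7 63.9]
scene tube 499 (array([602.7,  48.6]), array([56.1, 47.1]), 71.9) 146.46252473661764
top 186 (array([ 498., -217.]), array([28.5, 58.2]), 70.4) [53.3 59.6 64.2]
top tube 454 (array([607.6,  46.5]), array([56.2, 44.5]), 71.2) 145.0800479667509
t 12.05 grasp [ 500.2 -225.   237.8] jaw yaw -18.68 down [-0.002  0.001 -1.   ] q [-0.49  0.12  1.35  0.    1.67 -0.16] F [ 0.2 -1.3 -0.1] open 85.4
(604, 46.5, 250, -18.6) -> [ -12.1   11.4 -290.4] twist (np.float64(-0.001), np.float64(3.14))
(604, 46.5, 123, -18.6) -> [ 114.9   11.7 -290.4] twist (np.float64(-0.001), np.float64(3.14))
```

View pics/scene6.png

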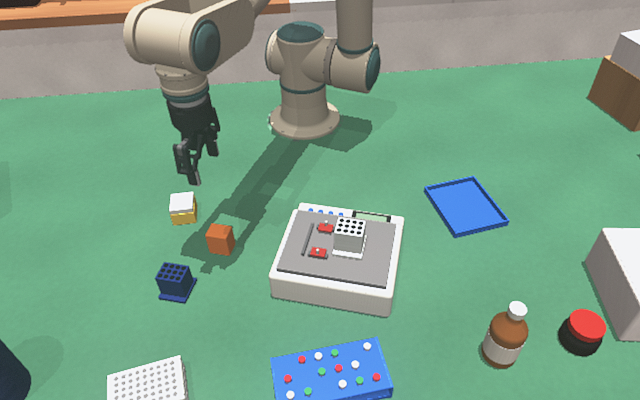

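Orange block stands on the bench (220,240); the tube block is clear of the claws (349,236). Hovering over the tube block next.

```bash
python3 -m crank '[{"fingers":0,"tx":-3,"ty":2,"tz":-45,"twist":0},{"fingers":0,"tx":-6,"ty":4,"tz":-90,"twist":0},{"fingers":0,"tx":-10,"ty":6,"tz":-135,"twist":0},{"fingers":0,"tx":-12,"ty":8,"tz":-180,"twist":0},{"fingers":0,"tx":-12,"ty":10,"tz":-225,"twist":0},{"fingers":0,"tx":-12,"ty":11,"tz":-265,"twist":0},{"fingers":0,"tx":-12,"ty":11.5,"tz":-290,"twist":0},{"fingers":0,"tx":-12,"ty":11.5,"tz":-290,"twist":0},{"fingers":0,"tx":-12,"ty":11.5,"tz":-290,"twist":0},{"fingers":0,"tx":-12,"ty":11.5,"tz":-290,"twist":0}]' 
python3 - <<'E'
from h import *
from station import env
for n in ["wrist"]:
    c=env.camera(n); cv2.imwrite(f"pics/{n}7.png",c["pixels"][:,:,::-1])
    P,u,v=pts(c,np.ones((400,640),bool))
    k=(abs(P[:,2]-146)<4.5)&(np.hypot(P[:,0]-604,P[:,1]-47)<45); print(n,"tube",k.sum(),rect(P[k]),np.median(P[k,2]))
E
python3 t.py "[(604,47,124,-18.6)]"
```

```text
t: 13.05
tool_pos: [604.3, 44.8, 405.3]
ee_rot: [-0.412, -0.574, -0.412, 0.575]
ft_force: [0.2, -0.7, -0.5]
opening: 85.5
wrist tube 4838 (array([604.3,  49.2]), array([56.2, 44.1]), 71.2) 145.40151734123037
t 13.1 grasp [604.1  44.7 251. ] jaw yaw -18.76 down [-0.001 -0.    -1.   ] q [ 0.01  0.28  1.14 -0.    1.72  0.34] F [0.2 0.3 0.7] open 85.6
(604, 47, 124, -18.6) -> [127.   -0.7  -2.2] twist (np.float64(-0.003), np.float64(3.139))
```

View pics/wrist7.png

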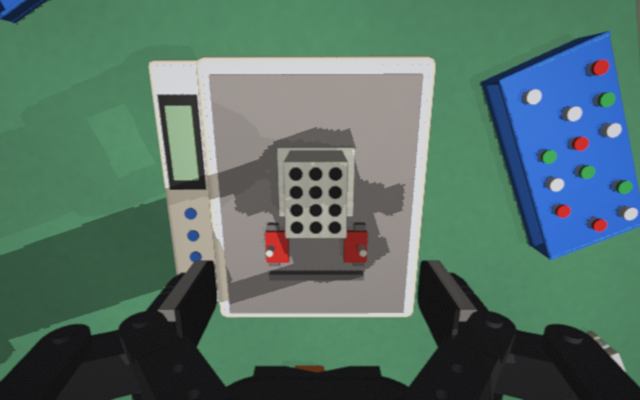

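The tube block's top is centred at ~(316,200), between the fingers and clear of the claws (277,247)/(356,247). Descending now.

```bash
python3 -m crank '[{"fingers":0,"tx":45,"ty":-0.7,"tz":-3.5,"twist":0},{"fingers":0,"tx":80,"ty":-0.7,"tz":-3.5,"twist":0},{"fingers":0,"tx":105,"ty":-0.7,"tz":-3.5,"twist":0},{"fingers":0,"tx":120,"ty":-0.7,"tz":-3.5,"twist":0},{"fingers":0,"tx":127,"ty":-0.7,"tz":-3.5,"twist":0},{"fingers":0,"tx":127,"ty":-0.7,"tz":-3.5,"twist":0},{"fingers":0,"tx":127,"ty":-0.7,"tz":-3.5,"twist":0},{"fingers":1,"tx":127,"ty":-0.7,"tz":-3.5,"twist":0},{"fingers":1,"tx":127,"ty":-0.7,"tz":-3.5,"twist":0},{"fingers":1,"tx":127,"ty":-0.7,"tz":-3.5,"twist":0},{"fingers":1,"tx":127,"ty":-0.7,"tz":-3.5,"twist":0},{"fingers":1,"tx":127,"ty":-0.7,"tz":-3.5,"twist":0}]' 70
python3 -m crank '[{"fingers":1,"tx":0,"ty":0,"tz":0,"twist":0},{"fingers":1,"tx":0,"ty":0,"tz":0,"twist":0},{"fingers":1,"tx":0,"ty":0,"tz":0,"twist":0},{"fingers":1,"tx":-8,"ty":0,"tz":0,"twist":0},{"fingers":1,"tx":-20,"ty":0,"tz":0,"twist":0},{"fingers":1,"tx":-45,"ty":0,"tz":0,"twist":0},{"fingers":1,"tx":-80,"ty":0,"tz":0,"twist":0},{"fingers":1,"tx":-115,"ty":0,"tz":0,"twist":0},{"fingers":1,"tx":-130,"ty":0,"tz":0,"twist":0},{"fingers":1,"tx":-130,"ty":0,"tz":0,"twist":0},{"fingers":1,"tx":-130,"ty":0,"tz":0,"twist":0}]' 70
python3 - <<'E'
from station import env
import cv2,numpy as np
for n in ["wrist","scene"]:
    c=env.camera(n); cv2.imwrite(f"pics/{n}8.png",c["pixels"][:,:,::-1])
E
python3 t.py "[(442.5,358,250,100),(442.5,358,250,10)]"
```

```text
t: 14.3
tool_pos: [605.0, 49.4, 280.1]
ee_rot: [0.413, 0.575, 0.412, -0.574]
ft_force: [-0.4, 0.3, 5.7]
opening: 43.1
t: 15.4
tool_pos: [604.8, 49.4, 407.3]
ee_rot: [-0.412, -0.574, -0.413, 0.575]
ft_force: [-0.3, 0.2, -3.7]
opening: 43.2
t 15.5 grasp [604.1  49.4 251.6] jaw yaw -18.68 down [-0.005 -0.    -1.   ] q [0.02 0.29 1.14 0.   1.72 0.35] F [ 0.8  0.3 -4. ] open 43.1
(442.5, 358, 250, 100) -> [   2.3 -251.9 -240.6] twist (np.float64(1.07), np.float64(-2.071))
(442.5, 358, 250, 10) -> [   2.3 -251.9 -240.6] twist (np.float64(-0.501), np.float64(2.641))
```

View pics/scene8.png

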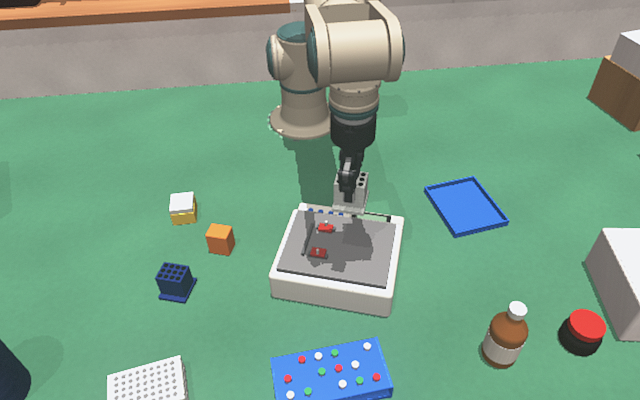

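View pics/wrist8.png

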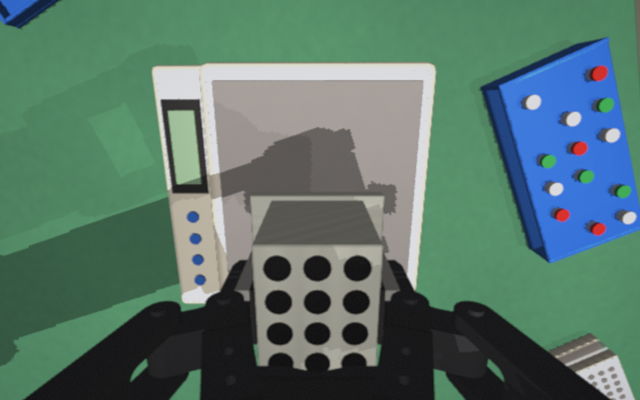

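```bash
python3 -m crank '[{"fingers":1,"tx":0,"ty":-20,"tz":-19,"twist":-0.04},{"fingers":1,"tx":0,"ty":-48,"tz":-46,"twist":-0.09},{"fingers":1,"tx":0,"ty":-78,"tz":-75,"twist":-0.15},{"fingers":1,"tx":0,"ty":-108,"tz":-103,"twist":-0.21},{"fingers":1,"tx":0,"ty":-138,"tz":-132,"twist":-0.27},{"fingers":1,"tx":0,"ty":-168,"tz":-160,"twist":-0.33},{"fingers":1,"tx":0,"ty":-198,"tz":-189,"twist":-0.4},{"fingers":1,"tx":0,"ty":-225,"tz":-215,"twist":-0.45},{"fingers":1,"tx":0,"ty":-243,"tz":-232,"twist":-0.5},{"fingers":1,"tx":1,"ty":-252,"tz":-240.5,"twist":-0.5},{"fingers":1,"tx":1,"ty":-252,"tz":-240.5,"twist":-0.5},{"fingers":1,"tx":1,"ty":-252,"tz":-240.5,"twist":-0.5}]' 70
python3 - <<'E'
from h import *
from station import env
for n in ["scene","wrist"]:
    c=env.camera(n); cv2.imwrite(f"pics/{n}9.png",c["pixels"][:,:,::-1])
    P,u,v=pts(c,np.ones((400,640),bool)); hsv=cv2.cvtColor(c["pixels"],cv2.COLOR_RGB2HSV)[v,u]
    k=(hsv[:,0]>100)&(hsv[:,0]<125)&(hsv[:,1]>120)&(np.hypot(P[:,0]-442,P[:,1]-358)<125)&(P[:,2]>12)&(P[:,2]<25)
    print(n,"tray",k.sum(),rect(P[k]))
    k=(np.hypot(P[:,0]-442,P[:,1]-358)<60)&(P[:,2]>180)&(P[:,2]<290)&(hsv[:,1]<40)&(hsv[:,2]>110)
    if k.sum(): print(n,"tube",k.sum(),rect(P[k]),np.round(np.percentile(P[k,2],[1,50,98]),1))
E
python3 t.py "[(442.5,358,70,10)]"
```

```text
t: 16.7
tool_pos: [443.7, 357.2, 407.4]
ee_rot: [0.541, 0.455, 0.541, -0.456]
ft_force: [0.1, -0.4, -3.2]
opening: 43.1
scene tray 642 (array([437.4, 358.9]), array([173.5, 143.1]), 10.5)
scene tube 722 (array([444.5, 356.6]), array([64.4, 63.4]), 10.0) [215.7 242.1 276.2]
wrist tray 1928 (array([439. , 359.4]), array([169.7, 139.7]), 10.3)
wrist tube 11421 (array([443.5, 359.2]), array([63.8, 53.9]), 10.0) [219.8 272.7 274. ]
t 16.8 grasp [443.9 356.7 253.2] jaw yaw 9.84 down [-0.    -0.001 -1.   ] q [ 0.61  0.18  1.26 -0.    1.71  0.44] F [-0.3 -0.1 -3.3] open 43.6
(442.5, 358, 70, 10) -> [183.2  -1.1  -1.6] twist (np.float64(-0.003), np.float64(3.139))
```

View pics/scene9.png

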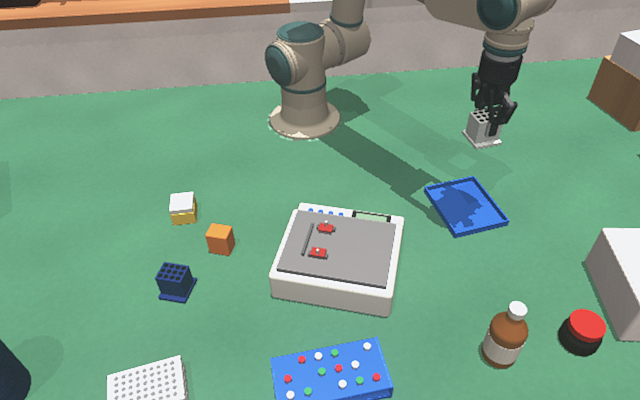

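```bash
python3 -m crank '[{"fingers":1,"tx":30,"ty":-3,"tz":-2,"twist":0},{"fingers":1,"tx":70,"ty":-3,"tz":-2,"twist":0},{"fingers":1,"tx":110,"ty":-3,"tz":-2,"twist":0},{"fingers":1,"tx":145,"ty":-3,"tz":-2,"twist":0},{"fingers":1,"tx":170,"ty":-3,"tz":-2,"twist":0},{"fingers":1,"tx":188,"ty":-3,"tz":-2,"twist":0},{"fingers":1,"tx":198,"ty":-3,"tz":-2,"twist":0},{"fingers":1,"tx":201,"ty":-3,"tz":-2,"twist":0},{"fingers":1,"tx":201,"ty":-3,"tz":-2,"twist":0},{"fingers":1,"tx":201,"ty":-3,"tz":-2,"twist":0}]' 70
python3 -m crank '[{"fingers":1,"tx":2,"ty":0,"tz":0,"twist":0},{"fingers":1,"tx":4,"ty":0,"tz":0,"twist":0},{"fingers":1,"tx":6,"ty":0,"tz":0,"twist":0},{"fingers":1,"tx":6,"ty":0,"tz":0,"twist":0},{"fingers":1,"tx":6,"ty":0,"tz":0,"twist":0}]' 70
python3 t.py "[]"
python3 - <<'E'
from h import *
from station import env
c=env.camera("scene"); cv2.imwrite("pics/s10.png",cv2.resize(c["pixels"][80:260,390:540],None,fx=3.3,fy=3.3)[:,:,::-1])
E
```

```text
t: 17.8
tool_pos: [440.3, 359.5, 208.6]
ee_rot: [0.542, 0.456, 0.541, -0.454]
ft_force: [1.1, -0.3, -2.4]
opening: 43.5
t: 18.3
tool_pos: [439.8, 359.4, 201.2]
ee_rot: [0.542, 0.455, 0.542, -0.455]
ft_force: [0.6, 0.1, -3.0]
opening: 43.2
t 18.3 grasp [439.8 359.4  46.5] jaw yaw 9.98 down [-0. -0. -1.] q [0.62 0.33 1.5  0.   1.31 0.45] F [ 0.6  0.1 -3. ] open 43.2
```

View pics/s10.png

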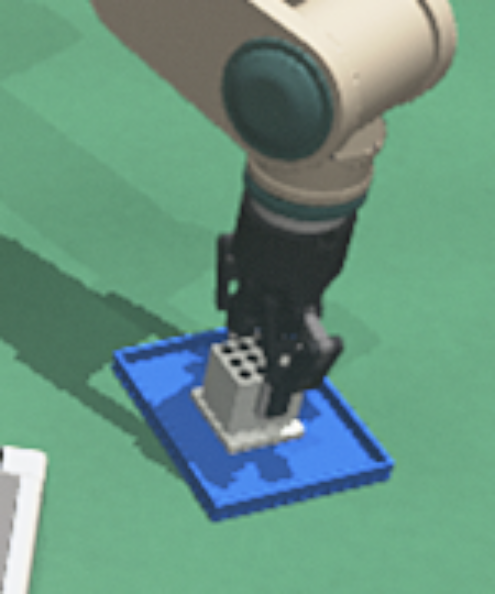

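Just above the tray floor, well centred. I'll lower until the wrist force shows contact.

```bash
python3 -m crank '[{"fingers":1,"tx":1,"ty":0,"tz":0,"twist":0},{"fingers":1,"tx":2,"ty":0,"tz":0,"twist":0},{"fingers":1,"tx":2,"ty":0,"tz":0,"twist":0},{"fingers":1,"tx":2,"ty":0,"tz":0,"twist":0}]' 70
python3 t.py "[]"
```

```text
t: 18.75
tool_pos: [439.8, 359.4, 199.2]
ee_rot: [0.542, 0.455, 0.542, -0.455]
ft_force: [-0.5, 0.3, -3.3]
opening: 43.1
t 18.75 grasp [439.8 359.4  44.5] jaw yaw 9.97 down [-0.  0. -1.] q [0.62 0.34 1.5  0.   1.3  0.45] F [-0.5  0.3 -3.3] open 43.1
```

```bash
python3 -m crank '[{"fingers":1,"tx":1,"ty":0,"tz":0,"twist":0},{"fingers":1,"tx":1,"ty":0,"tz":0,"twist":0},{"fingers":1,"tx":1,"ty":0,"tz":0,"twist":0}]' 70
python3 t.py "[]"
```

```text
t: 19.05
tool_pos: [439.9, 359.5, 199.1]
ee_rot: [0.542, 0.455, 0.542, -0.454]
ft_force: [-4.1, -3.3, 5.5]
opening: 43.2
t 19.05 grasp [440.  359.5  44.4] jaw yaw 9.97 down [ 0.001  0.    -1.   ] q [0.62 0.34 1.5  0.   1.3  0.45] F [-4.1 -3.3  5.5] open 43.2
```

Contact (+5.5 N). Releasing, then raising the arm.

```bash
python3 -m crank '[{"fingers":0,"tx":-0.5,"ty":0,"tz":0,"twist":0},{"fingers":0,"tx":-0.5,"ty":0,"tz":0,"twist":0},{"fingers":0,"tx":-0.5,"ty":0,"tz":0,"twist":0},{"fingers":0,"tx":-0.5,"ty":0,"tz":0,"twist":0},{"fingers":0,"tx":-0.5,"ty":0,"tz":0,"twist":0},{"fingers":0,"tx":-0.5,"ty":0,"tz":0,"twist":0},{"fingers":0,"tx":-15,"ty":0,"tz":0,"twist":0},{"fingers":0,"tx":-50,"ty":0,"tz":0,"twist":0},{"fingers":0,"tx":-95,"ty":0,"tz":0,"twist":0},{"fingers":0,"tx":-140,"ty":0,"tz":0,"twist":0},{"fingers":0,"tx":-185,"ty":0,"tz":0,"twist":0},{"fingers":0,"tx":-185,"ty":0,"tz":0,"twist":0}]' 70
python3 -m crank '[{"fingers":0,"tx":0,"ty":0,"tz":0,"twist":0},{"fingers":0,"tx":0,"ty":0,"tz":0,"twist":0},{"fingers":0,"tx":0,"ty":0,"tz":0,"twist":0}]'
python3 - <<'E'
from h import *
from station import env
for n in ["scene","wrist"]:
    c=env.camera(n); cv2.imwrite(f"pics/{n}11.png",c["pixels"][:,:,::-1])
    P,u,v=pts(c,np.ones((400,640),bool)); hsv=cv2.cvtColor(c["pixels"],cv2.COLOR_RGB2HSV)[v,u]
    k=(np.hypot(P[:,0]-440,P[:,1]-359)<60)&(abs(P[:,2]-64)<6); print(n,"tube",rect(P[k]),np.round(np.median(P[k],0),1))
    k=(hsv[:,0]>5)&(hsv[:,0]<24)&(hsv[:,1]>120)&(np.hypot(P[:,0]-500,P[:,1]+226)<50)&(P[:,2]>52)
    if k.sum(): print(n,"orange",rect(P[k]),np.median(P[k,2]))
E
python3 t.py "[]"
```

```text
t: 20.25
tool_pos: [439.9, 359.4, 392.8]
ee_rot: [0.543, 0.46, 0.54, -0.45]
ft_force: [0.2, 0.3, -0.1]
opening: 85.8
t: 20.55
tool_pos: [439.7, 359.3, 381.6]
ee_rot: [0.541, 0.454, 0.542, -0.456]
ft_force: [0.2, 0.5, -0.5]
opening: 85.5
scene tube (array([438.6, 358.2]), array([47.6, 57.8]), 8.9) [442.7 356.1  66. ]
scene orange (array([ 499.1, -227.2]), array([49. , 42.4]), 71.5) 60.73474111781388
wrist tube (array([440.1, 358.8]), array([43.9, 56.1]), 10.0) [439.8 360.5  64.4]
t 20.65 grasp [439.5 359.2 227.2] jaw yaw 9.97 down [-0.002 -0.001 -1.   ] q [0.62 0.18 1.31 0.   1.66 0.45] F [ 0.4 -0.4 -0.3] open 85.3
```

View pics/scene11.png

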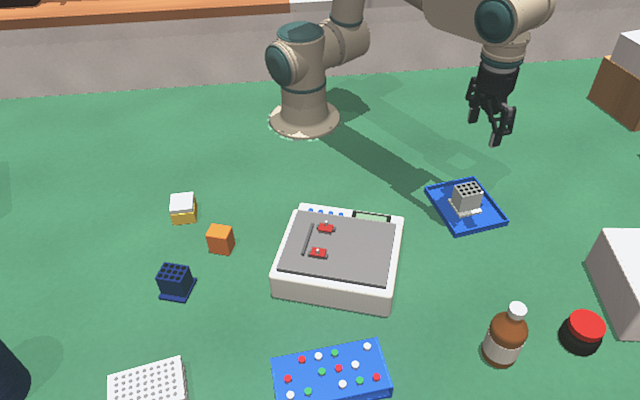

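View pics/wrist11.png

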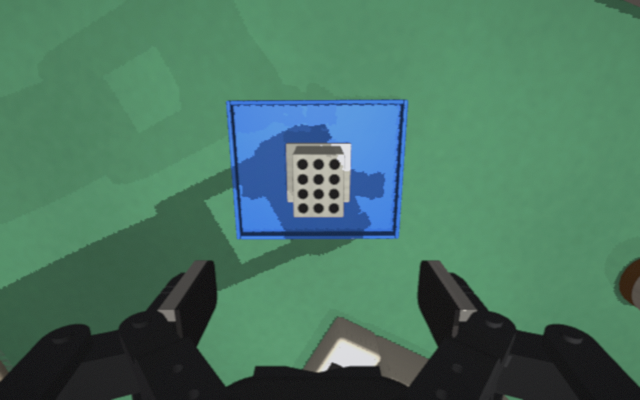

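The tube block stands upright in the tray (scene (467,198), wrist (318,185)) with its top at 64 mm. The orange block stands on the bench (220,240), and the gripper is clear of both.

```bash
python3 -c "
from station import env
print(env.close_job()); print(env.observe()['t'])"
```

```text
the job is handed in; nothing more can be done
None
the job is handed in; nothing more can be done
```

The job is done and handed in at about 21 s of the 72 s allowed; handing in gave no verdict. I gripped the orange block and pushed the tube block about 33 mm along the deck, which put its centre about 21 mm past the deck's middle and clear of the claws. I stood the orange block on the bench, then lifted the tube block out. I lowered it into the tray until the wrist force showed contact (about 5 N) and let go.

Last checks, all from the camera images and the wrist force reading:
- **Tube block:** upright, its centre within about 2 mm of the tray's centre. Its top is at 64 mm, as it should be when standing on the tray floor.
- **Orange block:** standing on the bench at about (499, -227), with its top at 60 mm.
- **Gripper:** open and well above both blocks, with no force on the wrist.

No check failed. The cameras disagreed by up to about 5 mm on some positions, which is small against the tray limits. I could not read contact forces directly, so the scored steps are judged from the images and the wrist force.

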